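# Find the full box by feel and slide it to the back

### The job

Three closed boxes that look alike stand at the front of a rack; one is full and heavy, the other two nearly empty. Going from left to right, raise the near end of each box about a centimetre by the wooden block on its lid, hold it a second to feel its weight and set it down again, its far end staying on the rack; then slide the heavy box along its lane, gently and without lifting it clear, until it is fully home against the back stop. Leave the two light boxes where they stood and do not disturb the other things on the bench.

Things in the scene. Friction and masses are not known exactly. Their poses are not given: they have to be found in the camera images.
- rack: fixed plywood rack, base board 300 (along its lanes) x 406 x 10 mm, with three parallel open-fronted lanes 132 mm apart centre to centre, each 122 mm wide between 10 mm dividers standing 27 mm above the board. Lane floors are 10 mm above the bench. Origin under the centre of the board; x along the lanes away from the robot to the back stop, y to the left, z up.
- back_stop: fixed wooden rail 16 x 406 x 32 mm across the far end of all three lanes. Origin on the lower edge of its front face (towards the robot), midway along; x points away from the robot along the lanes, so things in the lanes have negative x in its frame. Sliding a box along its lane takes up to about 1.2 times its weight in friction.
- box_left: closed maple box, fixed lid, 194 mm long (along the lane), 114 wide, 66 high, in the left lane as the robot sees it, 50 to 80 mm short of the back stop. Origin mid underside; y along the lane to its far end, z up. 0.93 kg if heavy, else 0.36. Tipped by its block it takes about 6.7 N upward (heavy) or 2.2 N; a firm grip will not let it pivot: turn the tool with it.
- grip_left (a point): middle of the upright dark wooden grip block (20 mm across the lane, 44 along it, 34 high) fixed on the lid at the near end of the left box: pinch it across the lane from above. The point is 19 mm above the lid, 15 below the block's top, 84 above the box's underside and 165 along the lane from the far end, about whose lower edge the box tips.
- far_end_left (a point): lower edge of the far end wall of the left box, midway across; it meets the front face of the back stop when the box is home (the lid overhangs this wall by 2 mm, above the stop).
- box_middle: closed maple box, fixed lid, 194 mm long (along the lane), 114 wide, 66 high, in the middle lane as the robot sees it, 50 to 80 mm short of the back stop. Origin mid underside; y along the lane to its far end, z up. 0.93 kg if heavy, else 0.36. Tipped by its block it takes about 6.7 N upward (heavy) or 2.2 N; a firm grip will not let it pivot: turn the tool with it.
- grip_middle (a point): middle of the upright dark wooden grip block (20 mm across the lane, 44 along it, 34 high) fixed on the lid at the near end of the middle box: pinch it across the lane from above. The point is 19 mm above the lid, 15 below the block's top, 84 above the box's underside and 165 along the lane from the far end, about whose lower edge the box tips.
- far_end_middle (a point): lower edge of the far end wall of the middle box, midway across; it meets the front face of the back stop when the box is home (the lid overhangs this wall by 2 mm, above the stop).
- box_right: closed maple box, fixed lid, 194 mm long (along the lane), 114 wide, 66 high, in the right lane as the robot sees it, 50 to 80 mm short of the back stop. Origin mid underside; y along the lane to its far end, z up. 0.93 kg if heavy, else 0.36. Tipped by its block it takes about 6.7 N upward (heavy) or 2.2 N; a firm grip will not let it pivot: turn the tool with it.
- grip_right (a point): middle of the upright dark wooden grip block (20 mm across the lane, 44 along it, 34 high) fixed on the lid at the near end of the right box: pinch it across the lane from above. The point is 19 mm above the lid, 15 below the block's top, 84 above the box's underside and 165 along the lane from the far end, about whose lower edge the box tips.
- far_end_right (a point): lower edge of the far end wall of the right box, midway across; it meets the front face of the back stop when the box is home (the lid overhangs this wall by 2 mm, above the stop).
- glue_bottle: loose glue bottle, 58 mm diameter, 164 mm high, standing on the bench at the right; origin under its centre. Leave it alone.
- sand_block: loose cork-brown sanding block 45 x 85 x 28 mm on the bench at the right front; origin under its centre. Leave it alone.
- wax_pot: loose round pot, 91 mm diameter, 44 mm high, on the bench at the left; origin under its centre. Leave it alone.

How it is judged:
By the outcome, as a careful person would: the job done as asked, in the order asked, and still so for the second after the job is handed in, with the robot touching nothing.
It also fails if it takes over 70 s, if anything falls off the work surface, if the arm or the gripper's body presses on something with over 40 N, if the wrist force passes 120 N, or if a joint passes its speed limit or range.

### The arm

A 6-joint arm with a two-finger parallel gripper is mounted at the origin on a cart in front of the work surface, level with it; the furniture and walls round the work are solid. World frame = base frame: x ahead of the robot, y to its left, z up, the work surface at z = 0. Lengths are in m, angles in rad, forces in N, time in s.
With the tool pointing down it reaches from about 0.2 to 0.875 m from the base axis. Payload 3.4 kg.
Tool frame: the origin (TCP) lies on the mounting face of the last link; the fingertips stand 199 mm ahead of it and the grasp point (between the pads) lies 180 mm ahead of it; z points along the fingers, y is the line along which they close (so a half turn about z gives the same grasp; the last joint's range is limited). The gripper opens to 94 mm and grips with 3 to 60 N. Pads are 16 mm wide; open, the fingers measure 119 mm over their backs; the gripper's body (75 mm by 177 mm) begins 78 mm behind the grasp point.
Start: joints at [-1.429, 0.276, 1.505, -0, 1.361, -0.121], TCP at [0.149, -0.555, 0.405] pointing down, gripper open.
Joint ranges: [-2.89, 2.89], [-0.75, 2.08], [0.22, 2.7], [-1.18, 4.32], [0.11, 2.71], [-2.7, 2.7]. Speed limits (rad/s): [2.57, 2.57, 3.14, 3.14, 3.14, 3.14].

### API

Orientations are given as [roll, pitch, yaw] about the fixed x, y, z axes, in that order (R = Rz(yaw) Ry(pitch) Rx(roll)).
In Python, from rig import * gives the robot as it stands.
- The arm moves only by the tool drive_effector, called after "Request:" as name(argument=value, ...) on one line, values as JSON. Schema: {"type":"object","properties":{"plan":{"type":"array","items":{"type":"array","prefixItems":[{"type":"array","items":{"type":"number"},"minItems":3,"maxItems":3},{"type":"array","items":{"type":"number"},"minItems":3,"maxItems":3}],"minItems":2,"maxItems":2},"minItems":1,"maxItems":10},"aperture":{"type":"number"},"only":{"type":"string"},"quiet":{"type":"boolean"},"lines":{"type":"string"}},"required":["plan"],"additionalProperties":false}. plan is a list of rows, 1 to 10 of them, each written [[dx, dy, dz], [rx, ry, rz]]: dx, dy, dz in shares of the most that a row can go, 1 being 50 mm, then a rotation vector rx, ry, rz in a scale on which 1.0 is 4 rad; each row shifts and turns the commanded pose from where the row before left it, along the tool's axes as they then stand; what a row does not reach is not made up. A row lasts 1/10 s, in which the tool goes at most 0.05 m and 0.15 rad, less where a joint would pass 70% of its speed; a pose out of reach is approached as far as the arm can. aperture is the finger opening in m, set as the call begins (left out keeps the last). The fingers move at their own pace and stop on an object; the grip force is fixed at half the most. Time passes only in rows, so rows that do not move let the fingers close. The tool returns the time, the measured TCP pose, the force, the opening and the grip force at its end. only (a regular expression) keeps the lines of the reply that match it, lines (a string "A,B") keeps lines A to B, and quiet returns only ok. Shift and turn numbers lie between -1 and 1, and a call with a number outside is refused. Input that does not fit is refused with a message, and nothing moves.
- get_obs(): the state, without advancing time (a new reading comes with each control period).
- grab_frame(name): name is "side" or "top" or "wrist"; returns the picture (480x640x3 uint8, blue, green, red); there is no depth.
- camera_params(name): a dict with "K" (3x3 intrinsics, pixels), "world_to_cam" (4x4, takes a point from world to camera coordinates); the wrist camera has in their place "mount" (4x4, takes a point from camera to tool coordinates, whose origin is the TCP and whose axes are the flange's). Camera axes: x right, y up, looking along -z (the intrinsics and any distortion apply to the point x, -y, -z); pixel columns grow to the right and rows downward; lengths in m; the calibration is good to about 2 mm. A picture is of the moment at which its call begins: read the wrist's pose just before it. camera_params takes no time and is no camera call.
- job_done(): hands the job in; it is judged then, once.
The state is a dict: "clock": time; "qpos": joint angles; "qd": joint speeds; "tau": joint torques, N m; "tcp_pos": TCP position; "tcp_rot": TCP orientation; "ft_force": force on the tool from outside, world axes, zero at the start; "ft_torque": the same for the moment, N m; "finger_gap": finger opening in m; "grip_force": force on a finger pad.
Only numpy, scipy, OpenCV 4.12 (cv2) and the standard library are available. Lean on these libraries where they do the work, as an engineer would, in place of code of your own. Each camera call takes 0.05 s, during which the arm holds its last target. There are 200 camera calls.

## Working session

There is one attempt and no reset: what is moved stays moved. The work goes in short steps, Python scripts to look and compute and a tool call to move; the robot and the scene stay as the last step left them, time stands still between calls to the robot, and variables do not carry over. Pictures are saved under pics/ and viewed, at most 10 in all, crops included, and the job is handed in when it is done.

```bash
mkdir -p pics
```

Run:
```python
from rig import *
import cv2
o=get_obs(); print(o)
for n in ("side","top"):
    cv2.imwrite(f"pics/{n}0.png",grab_frame(n))
    p=camera_params(n); print(n,p)
print(camera_params("wrist"))
```

```text
{'clock': 0.0, 'qpos': array([-1.42901115e+00,  2.76556818e-01,  1.50609371e+00, -9.28909755e-06,
        1.36068662e+00, -1.20987920e-01]), 'qd': array([-4.76110403e-05,  8.77184566e-04, -4.64031148e-04, -3.20915669e-05,
       -4.17016890e-04,  4.76470478e-04]), 'tau': array([ 1.31055105e-03, -4.04576111e+01, -2.37228137e+01,  7.01076910e-02,
        3.43458890e-02, -1.40027209e-04]), 'tcp_pos': array([ 0.14933198, -0.55505543,  0.40384192]), 'tcp_rot': array([-3.13985981e+00, -2.01533592e-04,  2.62774872e-01]), 'ft_force': array([-0.40543047, -0.3838396 ,  0.55579558]), 'ft_torque': array([0.05191964, 0.00971693, 0.01244404]), 'grip_force': 0.0, 'finger_gap': 0.09381721350997874}
side {'K': array([[464.60670283,   0.        , 323.40979022],
       [  0.        , 464.60670283, 244.80092302],
       [  0.        ,   0.        ,   1.        ]]), 'world_to_cam': array([[-0.91133955, -0.41120864,  0.01917492,  0.53967993],
       [ 0.27899601, -0.58273194,  0.76327238, -0.25756096],
       [-0.30269035,  0.70095003,  0.64579223, -0.87136318],
       [ 0.        ,  0.        ,  0.      
[... 258 characters left out ...]
6],
       [ 0.98487208, -0.01989869,  0.17213666, -0.60717762],
       [-0.17252617, -0.01986137,  0.98480468, -0.96538209],
       [ 0.        ,  0.        ,  0.        ,  1.        ]])}
{'K': array([[340.84467253,   0.        , 316.72843835],
       [  0.        , 340.84467253, 236.89697704],
       [  0.        ,   0.        ,   1.        ]]), 'mount': array([[-6.64275357e-04,  9.61933277e-01,  2.73283606e-01,
         7.97093486e-02],
       [ 9.99999374e-01,  3.92885253e-04,  1.04779626e-03,
        -1.76605770e-04],
       [ 9.00540996e-04,  2.73284131e-01, -9.61932936e-01,
         1.94235190e-02],
       [ 0.00000000e+00,  0.00000000e+00,  0.00000000e+00,
         1.00000000e+00]])}
```

View pics/top0.png

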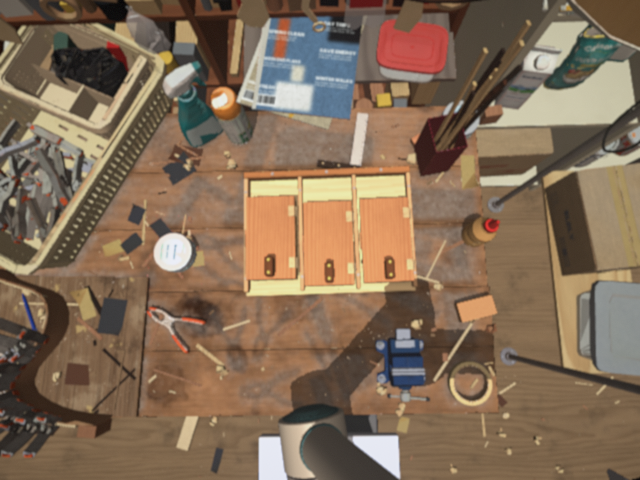

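View pics/side0.png

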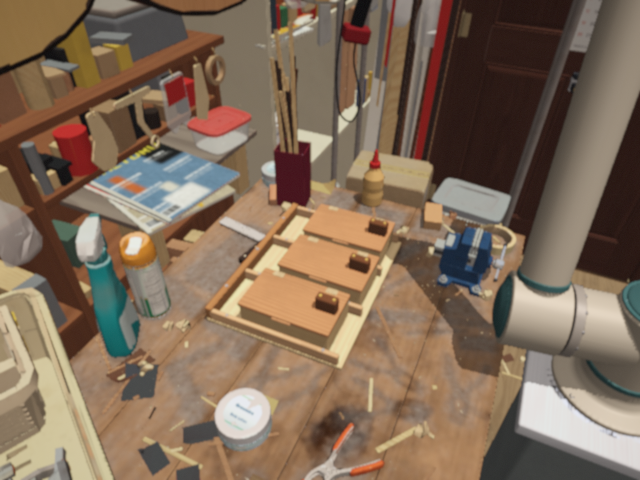

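The top view shows the rack spanning about (245..413, 170..295). The dark grip blocks are near (269,265), (329,271) and (390,267). The wax pot is at (174,252), the bottle at (481,232) and the sanding block at (476,307). The side view shows the same layout, with blocks at about (327,302), (360,262) and (379,227).

Create h.py:
```python
import numpy as np, cv2
from rig import *
from scipy.spatial.transform import Rotation as R
def cam(n):
    p=camera_params(n); K=p['K']
    if n=='wrist':
        o=get_obs(); T=np.eye(4); T[:3,:3]=R.from_euler('xyz',o['tcp_rot']).as_matrix(); T[:3,3]=o['tcp_pos']
        C=T@p['mount']
    else: C=np.linalg.inv(p['world_to_cam'])
    return K,C
def ray(kc,px):
    K,C=kc; d=np.array([(px[0]-K[0,2])/K[0,0],-(px[1]-K[1,2])/K[1,1],-1.])
    return C[:3,3],C[:3,:3]@d
def onplane(kc,px,z):
    o,d=ray(kc,px); return o+d*(z-o[2])/d[2]
def meet(a,b):
    (o1,d1),(o2,d2)=a,b
    s=np.linalg.lstsq(np.c_[d1,-d2],o2-o1,rcond=None)[0]
    p,q=o1+d1*s[0],o2+d2*s[1]; return (p+q)/2,np.linalg.norm(p-q)
def proj(kc,P):
    K,C=kc; c=np.linalg.inv(C)@np.r_[P,1]; return K[0,0]*c[0]/-c[2]+K[0,2],K[1,2]-K[1,1]*c[1]/-c[2]
```

Run:
```python
from h import *
kt=cam('top'); ks=cam('side'); print(kt[1][:3,3],ks[1][:3,3])
im=cv2.imread('pics/top0.png'); hsv=cv2.cvtColor(im,cv2.COLOR_BGR2HSV)
for n,pts in (('lid',[(270,230),(330,235),(385,225)]),('floor',[(275,187),(330,187),(380,187)]),('stop',[(330,173)]),('blk',[(269,265),(329,271),(390,267)])):
    print(n,[hsv[y,x].tolist() for x,y in pts])
big=cv2.resize(im[160:305,235:425],None,fx=4,fy=4,interpolation=cv2.INTER_CUBIC); cv2.imwrite('pics/topc.png',big)
im2=cv2.imread('pics/side0.png'); 
def blocks(im,roi):
    x0,y0,x1,y1=roi; g=cv2.cvtColor(im,cv2.COLOR_BGR2HSV)[y0:y1,x0:x1]
    m=(g[...,2]<110).astype(np.uint8); n,l,s,c=cv2.connectedComponentsWithStats(m)
    for i in range(1,n):
        if 40<s[i,4]<600: print(s[i]+[x0,y0,0,0,0],c[i]+[x0,y0])
blocks(im,(250,245,410,290)); print(); blocks(im2,(305,215,400,320))
```

```text
[ 0.43166631 -0.01718635  1.05555397] [0.29993691 0.6826141  0.74896041]
lid [[12, 143, 227], [13, 141, 229], [12, 143, 225]]
floor [[24, 82, 235], [28, 71, 235], [24, 84, 235]]
stop [[12, 152, 194]]
blk [[10, 148, 134], [11, 152, 134], [10, 150, 131]]
[269 256   6  20  57] [272.54385965 265.40350877]

[368 223  19  13 171] [377.23976608 228.85964912]
[393 248   7  16  68] [396.91176471 257.61764706]
[348 259  21  14 189] [358.55555556 265.46031746]
[315 299  23  15 213] [326.04694836 306.04694836]
```

View pics/topc.png

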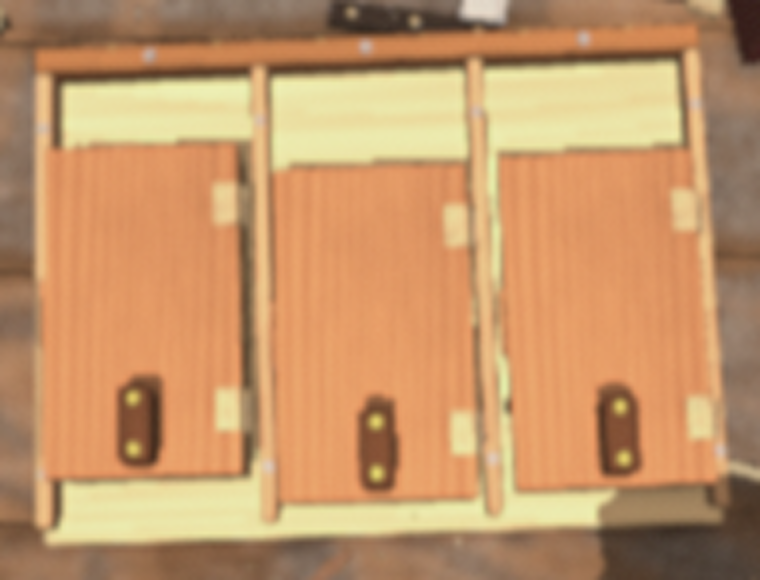

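The crop clearly shows two brass screws on each block top: left at (133,398)/(133,449), middle at (376,422)/(376,472), right at (620,406)/(624,458). The dividers and the stop's edge are visible too.

Run:
```python
from h import *
np.set_printoptions(precision=4,suppress=True)
k=cam('top')
f=lambda u,z: onplane(k,((u[0]+.5)/4-.5+235,(u[1]+.5)/4-.5+160),z)
def line(n,a,b,z):
    A,B=f(a,z),f(b,z); d=A-B; print(n,A[:2],B[:2],'mid',((A+B)/2)[:2],'len',np.linalg.norm(d),'yaw',np.degrees(np.arctan2(d[1],d[0])))
line('Lblk',(133,398),(133,449),.110);line('Mblk',(376,422),(376,472),.110);line('Rblk',(620,406),(624,458),.110)
line('div1',(259,66),(268,520),.037);line('div2',(473,60),(493,512),.037)
line('divL',(44,75),(45,525),.037);line('divR',(692,48),(722,505),.037)
line('stop top front',(696,48),(38,73),.042)
line('Lfar',(236,143),(50,150),.076);line('Lnear',(243,476),(42,479),.076)
line('Mfar',(466,162),(275,170),.076);line('Mnear',(476,497),(280,504),.076)
line('Rfar',(688,150),(498,155),.076);line('Rnear',(718,484),(516,491),.076)
```

```text
Lblk [0.5458 0.1231] [0.5178 0.123 ] mid [0.5318 0.1231] len 0.028059236624322775 yaw 0.32179885988358325
Mblk [ 0.5301 -0.0102] [ 0.5028 -0.0097] mid [ 0.5165 -0.0099] len 0.027284389267032562 yaw -1.064132658685343
Rblk [ 0.5364 -0.1435] [ 0.508  -0.1445] mid [ 0.5222 -0.144 ] len 0.02840620280741039 yaw 1.9231025792755352
div1 [0.7574 0.0578] [0.4815 0.0545] mid [0.6194 0.0562] len 0.27592796547084236 yaw 0.6954333573100536
div2 [ 0.7581 -0.0729] [ 0.4838 -0.0769] mid [ 0.621  -0.0749] len 0.27430762267121406 yaw 0.8173128192472339
divL [0.7547 0.1898] [0.4808 0.1852] mid [0.6178 0.1875] len 0.27395905858697156 yaw 0.9542673423373632
divR [ 0.7626 -0.2063] [ 0.4856 -0.2099] mid [ 0.6241 -0.2081] len 0.27703003040925656 yaw 0.7405750247404751
stop top front [ 0.7609 -0.2078] [0.7545 0.1925] mid [ 0.7577 -0.0077] len 0.4003586234611368 yaw -89.08674440278863
Lfar [0.6985 0.0687] [0.6967 0.1777] mid [0.6976 0.1232] len 0.10898560489397847 yaw -89.0627527976955
Lnear [0.5045 0.0657] [0.5048 0.1796] mid [0.5046 0.1226] len 0.1139006536982149 yaw -90.17138157292521
Mfar [ 0.6841 -0.065 ] [0.6818 0.0461] mid [ 0.6829 -0.0095] len 0.11111497277880178 yaw -88.79621314348586
Mnear [ 0.4904 -0.0653] [0.4884 0.0449] mid [ 0.4894 -0.0102] len 0.11022495066862878 yaw -88.96900862413452
Rfar [ 0.6884 -0.1937] [ 0.6879 -0.0837] mid [ 0.6881 -0.1387] len 0.11002690145838416 yaw -89.7183139487965
Rnear [ 0.4952 -0.2009] [ 0.4933 -0.0878] mid [ 0.4943 -0.1444] len 0.11311845406176482 yaw -89.03204866895669
```

The measurements agree with each other: screw midpoints match far wall − 165 mm within about 1 mm, gaps are about 60/77/74 mm, and rack yaw is about 0.8°. Next I raise the tool, square it up and travel over the left block.

Units first: shifts go in shares of 50 mm and turns go in shares of 4 rad. So -0.0337 m is -0.674, -0.025 m is -0.5, 0.125 rad is 0.0313.

Request:
drive_effector(plan=[[[0,0,-0.5],[0,0,0.0313]],[[0,0,-0.5],[0,0,0.0313]],[[0.39,-0.674,0],[0,0,0]],[[0.39,-0.674,0],[0,0,0]],[[0.39,-0.674,0],[0,0,0]],[[0.39,-0.674,0],[0,0,0]],[[0.39,-0.674,0],[0,0,0]],[[0.39,-0.674,0],[0,0,0]],[[0.39,-0.674,0],[0,0,0]],[[0.39,-0.674,0],[0,0,0]]], aperture=0.07)

```text
clock: 1.1
tcp_pos: [0.3022, -0.2821, 0.4544]
tcp_rot: [-3.141, 0.0, 0.012]
ft_force: [0.4, 0.5, 0.0]
finger_gap: 0.0699
grip_force: 0.0
```

Request:
drive_effector(plan=[[[0.39,-0.674,0],[0,0,0]],[[0.39,-0.674,0],[0,0,0]],[[0.39,-0.674,0],[0,0,0]],[[0.39,-0.674,0],[0,0,0]],[[0.39,-0.674,0],[0,0,0]],[[0.39,-0.674,0],[0,0,0]],[[0.39,-0.674,0],[0,0,0]],[[0.39,-0.674,0],[0,0,0]],[[0.39,-0.674,0],[0,0,0]],[[0.39,-0.674,0],[0,0,0]]])

```text
clock: 2.1
tcp_pos: [0.4929, 0.0574, 0.4543]
tcp_rot: [3.141, 0.001, 0.013]
ft_force: [0.7, -0.4, -0.5]
finger_gap: 0.0698
grip_force: 0.0
```

To row units: -0.033 m is -0.66, 0.02 m is 0.4.

Request:
drive_effector(plan=[[[0.39,-0.66,0.4],[0,0,0]],[[0.39,-0.66,0.4],[0,0,0]],[[0,0,0.4],[0,0,0]],[[0,0,0],[0,0,0]],[[0,0,0],[0,0,0]]])

```text
clock: 2.6
tcp_pos: [0.5306, 0.1221, 0.3944]
tcp_rot: [3.141, 0.001, 0.013]
ft_force: [0.3, -0.5, 0.7]
finger_gap: 0.07
grip_force: 0.0
```

Run:
```python
from h import *
k=cam('wrist'); im=grab_frame('wrist'); np.savez('pics/w1.npz',K=k[0],C=k[1],im=im); cv2.imwrite('pics/w1.png',im)
for n,P in (('L',(.5318,.1231,.11)),('M',(.5165,-.0099,.11)),('R',(.5222,-.144,.11))): print(n,proj(k,np.array(P)))
```

```text
L (np.float64(315.96509165854246), np.float64(240.06569717877898))
M (np.float64(477.13795486823585), np.float64(259.7580390676484))
R (np.float64(641.2424397095789), np.float64(255.0901804970505))
```

View pics/w1.png

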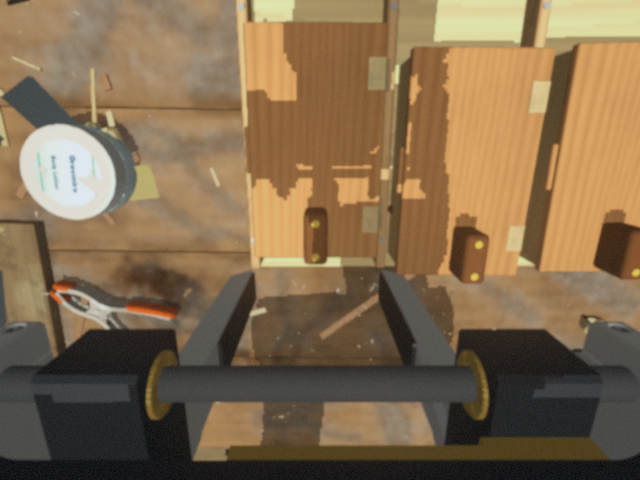

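The wrist view shows the left block's screws at (316,224) and (316,252), with their midpoint 2 px from the prediction, so the left grasp is confirmed. The middle block's screws are at about (478,243) and (472,266). I descend to TCP z≈0.279, which puts the fingertips 4 mm above the lid, and close.

To row units: 0.03 m is 0.6, 0.009 m is 0.18.

Request:
drive_effector(plan=[[[0.03,-0.02,0.6],[0,0,0]],[[0,0,0.6],[0,0,0]],[[0,0,0.6],[0,0,0]],[[0,0,0.32],[0,0,0]],[[0,0,0.18],[0,0,0]],[[0,0,0],[0,0,0]]])

```text
clock: 3.25
tcp_pos: [0.5322, 0.1227, 0.2798]
tcp_rot: [3.141, 0.0, 0.012]
ft_force: [0.1, 0.8, -0.4]
finger_gap: 0.07
grip_force: 0.0
```

Request:
drive_effector(plan=[[[0,0,0],[0,0,0]],[[0,0,0],[0,0,0]],[[0,0,0],[0,0,0]],[[0,0,0],[0,0,0]],[[0,0,0],[0,0,0]],[[0,0,0],[0,0,0]],[[0,0,0],[0,0,0]]], aperture=0.0)

```text
clock: 3.95
tcp_pos: [0.5322, 0.1233, 0.2797]
tcp_rot: [3.141, -0.0, 0.013]
ft_force: [-0.5, -1.5, 0.4]
finger_gap: 0.0195
grip_force: 30.0
```

Gripped: the gap is 19.5 mm at 30 N. Now I tip it about its far lower edge.

To row units: 0.0015 m is 0.03, -0.0009 m is -0.018, -0.0056 rad is -0.0014.

Request:
drive_effector(plan=[[[0.03,0,-0.018],[0,-0.0014,0]],[[0.03,0,-0.018],[0,-0.0014,0]],[[0.03,0,-0.018],[0,-0.0014,0]],[[0.03,0,-0.018],[0,-0.0014,0]],[[0.03,0,-0.018],[0,-0.0014,0]],[[0.03,0,-0.018],[0,-0.0014,0]],[[0.03,0,-0.018],[0,-0.0014,0]],[[0.03,0,-0.018],[0,-0.0014,0]],[[0.03,0,-0.018],[0,-0.0014,0]],[[0.03,0,-0.018],[0,-0.0014,0]]])

```text
clock: 4.95
tcp_pos: [0.5475, 0.1235, 0.2883]
tcp_rot: [3.141, 0.057, 0.013]
ft_force: [-1.2, 0.9, 0.1]
finger_gap: 0.0201
grip_force: 30.0
```

Request:
drive_effector(plan=[[[0,0,0],[0,0,0]],[[0,0,0],[0,0,0]],[[0,0,0],[0,0,0]],[[0,0,0],[0,0,0]],[[0,0,0],[0,0,0]]])

```text
clock: 5.45
tcp_pos: [0.5476, 0.1234, 0.2882]
tcp_rot: [3.141, 0.055, 0.013]
ft_force: [-0.5, 0.7, -2.1]
finger_gap: 0.0203
grip_force: 30.0
```

Request:
drive_effector(plan=[[[0,0,0],[0,0,0]],[[0,0,0],[0,0,0]],[[0,0,0],[0,0,0]],[[0,0,0],[0,0,0]],[[0,0,0],[0,0,0]],[[0,0,0],[0,0,0]],[[0,0,0],[0,0,0]]])

```text
clock: 6.15
tcp_pos: [0.5475, 0.1235, 0.2883]
tcp_rot: [3.142, 0.056, 0.013]
ft_force: [0.7, -0.5, -2.6]
finger_gap: 0.0197
grip_force: 30.0
```

```bash
python3 -c "
from rig import *;o=get_obs();print(o['ft_force'],o['ft_torque'])"
```

```text
[ 0.65364026 -0.4504729  -2.61536415] [ 0.01733838 -0.25512871 -0.04682956]
```

Force is about −2.4 N, so the left box is light. I set it down with the reverse rows and open.

To row units: -0.0015 m is -0.03, 0.0009 m is 0.018, 0.0056 rad is 0.0014.

Request:
drive_effector(plan=[[[-0.03,0,0.018],[0,0.0014,0]],[[-0.03,0,0.018],[0,0.0014,0]],[[-0.03,0,0.018],[0,0.0014,0]],[[-0.03,0,0.018],[0,0.0014,0]],[[-0.03,0,0.018],[0,0.0014,0]],[[-0.03,0,0.018],[0,0.0014,0]],[[-0.03,0,0.018],[0,0.0014,0]],[[-0.03,0,0.018],[0,0.0014,0]],[[-0.03,0,0.018],[0,0.0014,0]],[[-0.03,0,0.018],[0,0.0014,0]]])

```text
clock: 7.15
tcp_pos: [0.532, 0.1233, 0.2797]
tcp_rot: [3.142, -0.0, 0.013]
ft_force: [1.0, -0.1, 11.6]
finger_gap: 0.0195
grip_force: 30.0
```

Request:
drive_effector(plan=[[[0,0,0],[0,0,0]],[[0,0,0],[0,0,0]],[[0,0,0],[0,0,0]]])

```text
clock: 7.45
tcp_pos: [0.532, 0.1233, 0.2797]
tcp_rot: [3.142, 0.001, 0.013]
ft_force: [-0.8, -0.5, -1.8]
finger_gap: 0.0202
grip_force: 30.0
```

Request:
drive_effector(plan=[[[0,0,0],[0,0,0]],[[0,0,0],[0,0,0]],[[0,0,0],[0,0,0]],[[0,0,0],[0,0,0]],[[0,0,0],[0,0,0]]], aperture=0.07)

```text
clock: 7.95
tcp_pos: [0.5322, 0.1233, 0.2798]
tcp_rot: [3.142, -0.0, 0.013]
ft_force: [0.1, -0.4, 0.3]
finger_gap: 0.0563
grip_force: 0.0
```

Request:
drive_effector(plan=[[[0,0,-0.4],[0,0,0]],[[0,0,-0.6],[0,0,0]],[[0,0,-0.6],[0,0,0]],[[-0.1,0.88,-0.4],[0,0,0]],[[-0.1,0.88,0],[0,0,0]],[[-0.1,0.88,0],[0,0,0]],[[0,0,0],[0,0,0]],[[0,0,0],[0,0,0]]])

```text
clock: 8.75
tcp_pos: [0.5187, -0.0096, 0.3798]
tcp_rot: [-3.141, -0.0, 0.01]
ft_force: [0.9, 0.6, -0.5]
finger_gap: 0.0699
grip_force: 0.0
```

Run:
```python
from h import *
k=cam('wrist'); im=grab_frame('wrist'); np.savez('pics/w2.npz',K=k[0],C=k[1],im=im); cv2.imwrite('pics/w2.png',im[180:360,60:640])
for n,P in (('L',(.5318,.1231,.11)),('M',(.5165,-.0099,.11)),('R',(.5222,-.144,.11))): print(n,proj(k,np.array(P)))
```

```text
L (np.float64(143.0069136549093), np.float64(229.46970096079886))
M (np.float64(317.9162182847915), np.float64(250.29423792784905))
R (np.float64(492.53207465208), np.float64(244.8946924777529))
```

View pics/w2.png

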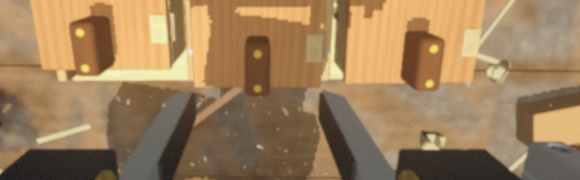

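The crop shows middle-block screws at full-frame (317,235) and (317,268), so the midpoint is (317,251.5). That is 1 px from the prediction. The left and right blocks also match within 1 px, so the left box is undisturbed. Next I grasp the middle one at x≈0.516.

To row units: 0.03 m is 0.6, -0.003 m is -0.06.

Request:
drive_effector(plan=[[[-0.06,0,0.6],[0,0,0]],[[0,0,0.6],[0,0,0]],[[0,0,0.5],[0,0,0]],[[0,0,0.3],[0,0,0]],[[0,0,0],[0,0,0]]])

```text
clock: 9.3
tcp_pos: [0.515, -0.0072, 0.2775]
tcp_rot: [-3.14, 0.005, 0.015]
ft_force: [-0.1, 1.4, 0.7]
finger_gap: 0.0701
grip_force: 0.0
```

Request:
drive_effector(plan=[[[0,0,0],[0,0,0]],[[0,0,0],[0,0,0]],[[0,0,0],[0,0,0]],[[0,0,0],[0,0,0]],[[0,0,0],[0,0,0]],[[0,0,0],[0,0,0]],[[0,0,0],[0,0,0]]], aperture=0.0)

```text
clock: 10.0
tcp_pos: [0.5159, -0.0091, 0.2799]
tcp_rot: [3.141, -0.0, 0.013]
ft_force: [-0.6, -0.5, 2.2]
finger_gap: 0.0197
grip_force: 30.0
```

To row units: 0.0015 m is 0.03, -0.0009 m is -0.018, -0.0056 rad is -0.0014.

Request:
drive_effector(plan=[[[0.03,0,-0.018],[0,-0.0014,0]],[[0.03,0,-0.018],[0,-0.0014,0]],[[0.03,0,-0.018],[0,-0.0014,0]],[[0.03,0,-0.018],[0,-0.0014,0]],[[0.03,0,-0.018],[0,-0.0014,0]],[[0.03,0,-0.018],[0,-0.0014,0]],[[0.03,0,-0.018],[0,-0.0014,0]],[[0.03,0,-0.018],[0,-0.0014,0]],[[0.03,0,-0.018],[0,-0.0014,0]],[[0.03,0,-0.018],[0,-0.0014,0]]])

```text
clock: 11.0
tcp_pos: [0.5311, -0.0088, 0.2884]
tcp_rot: [3.141, 0.057, 0.013]
ft_force: [-2.0, -2.3, 0.9]
finger_gap: 0.0199
grip_force: 30.0
```

Request:
drive_effector(plan=[[[0,0,0],[0,0,0]],[[0,0,0],[0,0,0]],[[0,0,0],[0,0,0]],[[0,0,0],[0,0,0]],[[0,0,0],[0,0,0]]])

```text
clock: 11.5
tcp_pos: [0.5312, -0.0087, 0.2884]
tcp_rot: [3.142, 0.055, 0.013]
ft_force: [1.3, -0.5, -1.3]
finger_gap: 0.0198
grip_force: 30.0
```

Request:
drive_effector(plan=[[[0,0,0],[0,0,0]],[[0,0,0],[0,0,0]],[[0,0,0],[0,0,0]],[[0,0,0],[0,0,0]],[[0,0,0],[0,0,0]],[[0,0,0],[0,0,0]],[[0,0,0],[0,0,0]]])

```text
clock: 12.2
tcp_pos: [0.5312, -0.0088, 0.2884]
tcp_rot: [3.142, 0.056, 0.013]
ft_force: [1.4, -0.7, -1.8]
finger_gap: 0.0197
grip_force: 30.0
```

The middle box is light too, at about −1.6 N. I set it down, a little slower at the end.

To row units: -0.0015 m is -0.03, 0.0009 m is 0.018, 0.0056 rad is 0.0014.

Request:
drive_effector(plan=[[[-0.03,0,0.018],[0,0.0014,0]],[[-0.03,0,0.018],[0,0.0014,0]],[[-0.03,0,0.018],[0,0.0014,0]],[[-0.03,0,0.018],[0,0.0014,0]],[[-0.03,0,0.018],[0,0.0014,0]],[[-0.03,0,0.018],[0,0.0014,0]],[[-0.03,0,0.018],[0,0.0014,0]],[[-0.03,0,0.018],[0,0.0014,0]],[[-0.03,0,0.018],[0,0.0014,0]],[[-0.015,0,0.009],[0,0.0007,0]]])

```text
clock: 13.2
tcp_pos: [0.5163, -0.0089, 0.2802]
tcp_rot: [3.142, 0.003, 0.013]
ft_force: [0.7, -0.1, -1.4]
finger_gap: 0.0197
grip_force: 30.0
```

Request:
drive_effector(plan=[[[-0.015,0,0.009],[0,0.0007,0]],[[0,0,0],[0,0,0]],[[0,0,0],[0,0,0]],[[0,0,0],[0,0,0]]])

```text
clock: 13.6
tcp_pos: [0.5157, -0.0089, 0.2799]
tcp_rot: [3.142, 0.001, 0.013]
ft_force: [-0.8, 0.3, 0.7]
finger_gap: 0.0198
grip_force: 30.0
```

Request:
drive_effector(plan=[[[0,0,0],[0,0,0]],[[0,0,0],[0,0,0]],[[0,0,0],[0,0,0]],[[0,0,0],[0,0,0]],[[0,0,0],[0,0,0]]], aperture=0.07)

```text
clock: 14.1
tcp_pos: [0.5158, -0.009, 0.2798]
tcp_rot: [3.142, 0.0, 0.013]
ft_force: [-0.4, -0.2, -1.0]
finger_gap: 0.0564
grip_force: 0.0
```

Request:
drive_effector(plan=[[[0,0,-0.4],[0,0,0]],[[0,0,-0.6],[0,0,0]],[[0,0,-0.6],[0,0,0]],[[0.02,0.9,-0.4],[0,0,0]],[[0.02,0.9,0],[0,0,0]],[[0.02,0.9,0],[0,0,0]],[[0,0,0],[0,0,0]],[[0,0,0],[0,0,0]]])

```text
clock: 14.9
tcp_pos: [0.5204, -0.1447, 0.3795]
tcp_rot: [-3.141, 0.001, 0.01]
ft_force: [-0.1, 0.8, 0.8]
finger_gap: 0.0698
grip_force: 0.0
```

Run:
```python
from h import *
k=cam('wrist'); im=grab_frame('wrist'); cv2.imwrite('pics/w3.png',im[180:360,0:580])
for n,P in (('M',(.5165,-.0099,.11)),('R',(.5222,-.144,.11))): print(n,proj(k,np.array(P)))
```

```text
M (np.float64(142.97017311433504), np.float64(250.50409883764246))
R (np.float64(316.69015142513416), np.float64(245.1366955514007))
```

View pics/w3.png

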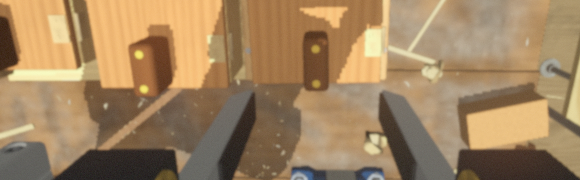

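Right-block screws are at full-frame (316,228) and (317,265), so the midpoint is 1.4 px from the prediction. The middle box has not moved. I descend and grip.

To row units: 0.03 m is 0.6, 0.025 m is 0.5.

Request:
drive_effector(plan=[[[0.02,-0.01,0.6],[0,0,0]],[[0,0,0.6],[0,0,0]],[[0,0,0.5],[0,0,0]],[[0,0,0.29],[0,0,0]],[[0,0,0],[0,0,0]],[[0,0,0],[0,0,0]]])

```text
clock: 15.55
tcp_pos: [0.5217, -0.1423, 0.2806]
tcp_rot: [-3.141, 0.0, 0.014]
ft_force: [-0.4, 0.2, -1.1]
finger_gap: 0.0696
grip_force: 0.0
```

Request:
drive_effector(plan=[[[0,0,0],[0,0,0]],[[0,0,0],[0,0,0]],[[0,0,0],[0,0,0]],[[0,0,0],[0,0,0]],[[0,0,0],[0,0,0]],[[0,0,0],[0,0,0]],[[0,0,0],[0,0,0]]], aperture=0.0)

```text
clock: 16.25
tcp_pos: [0.5215, -0.1435, 0.2803]
tcp_rot: [3.141, 0.0, 0.013]
ft_force: [-0.8, -0.0, 0.9]
finger_gap: 0.0195
grip_force: 30.0
```

To row units: 0.0015 m is 0.03, -0.0009 m is -0.018, -0.0056 rad is -0.0014.

Request:
drive_effector(plan=[[[0.03,0,-0.018],[0,-0.0014,0]],[[0.03,0,-0.018],[0,-0.0014,0]],[[0.03,0,-0.018],[0,-0.0014,0]],[[0.03,0,-0.018],[0,-0.0014,0]],[[0.03,0,-0.018],[0,-0.0014,0]],[[0.03,0,-0.018],[0,-0.0014,0]],[[0.03,0,-0.018],[0,-0.0014,0]],[[0.03,0,-0.018],[0,-0.0014,0]],[[0.03,0,-0.018],[0,-0.0014,0]],[[0.03,0,-0.018],[0,-0.0014,0]]])

```text
clock: 17.25
tcp_pos: [0.5368, -0.1431, 0.2889]
tcp_rot: [-3.141, 0.057, 0.013]
ft_force: [-0.0, 1.5, -7.3]
finger_gap: 0.0196
grip_force: 30.0
```

Request:
drive_effector(plan=[[[0,0,0],[0,0,0]],[[0,0,0],[0,0,0]],[[0,0,0],[0,0,0]],[[0,0,0],[0,0,0]],[[0,0,0],[0,0,0]]])

```text
clock: 17.75
tcp_pos: [0.5367, -0.1432, 0.2889]
tcp_rot: [3.141, 0.056, 0.013]
ft_force: [0.3, 0.9, -7.2]
finger_gap: 0.0199
grip_force: 30.0
```

Request:
drive_effector(plan=[[[0,0,0],[0,0,0]],[[0,0,0],[0,0,0]],[[0,0,0],[0,0,0]],[[0,0,0],[0,0,0]],[[0,0,0],[0,0,0]],[[0,0,0],[0,0,0]],[[0,0,0],[0,0,0]]])

```text
clock: 18.45
tcp_pos: [0.5367, -0.1432, 0.2889]
tcp_rot: [3.141, 0.056, 0.013]
ft_force: [0.7, 0.5, -8.7]
finger_gap: 0.0197
grip_force: 30.0
```

The right box is heavy, at about −7.5 N. I set it down.

To row units: -0.0015 m is -0.03, 0.0009 m is 0.018, 0.0056 rad is 0.0014.

Request:
drive_effector(plan=[[[-0.03,0,0.018],[0,0.0014,0]],[[-0.03,0,0.018],[0,0.0014,0]],[[-0.03,0,0.018],[0,0.0014,0]],[[-0.03,0,0.018],[0,0.0014,0]],[[-0.03,0,0.018],[0,0.0014,0]],[[-0.03,0,0.018],[0,0.0014,0]],[[-0.03,0,0.018],[0,0.0014,0]],[[-0.03,0,0.018],[0,0.0014,0]],[[-0.03,0,0.018],[0,0.0014,0]],[[-0.015,0,0.009],[0,0.0007,0]]])

```text
clock: 19.45
tcp_pos: [0.5219, -0.1434, 0.2808]
tcp_rot: [3.142, 0.003, 0.013]
ft_force: [0.5, 0.5, -8.1]
finger_gap: 0.0198
grip_force: 30.0
```

Request:
drive_effector(plan=[[[-0.015,0,0.009],[0,0.0007,0]],[[0,0,0],[0,0,0]],[[0,0,0],[0,0,0]],[[0,0,0],[0,0,0]],[[0,0,0],[0,0,0]]])

```text
clock: 19.95
tcp_pos: [0.5213, -0.1434, 0.2804]
tcp_rot: [3.142, 0.001, 0.013]
ft_force: [-0.6, -0.7, -8.2]
finger_gap: 0.0194
grip_force: 30.0
```

To row units: 0.003 m is 0.06, 0.002 m is 0.04.

Request:
drive_effector(plan=[[[0.02,0,0],[0,0,0]],[[0.04,0,0],[0,0,0]],[[0.06,0,0],[0,0,0]],[[0.06,0,0],[0,0,0]],[[0.06,0,0],[0,0,0]],[[0.06,0,0],[0,0,0]],[[0.06,0,0],[0,0,0]],[[0.06,0,0],[0,0,0]],[[0.06,0,0],[0,0,0]],[[0.06,0,0],[0,0,0]]])

```text
clock: 20.95
tcp_pos: [0.5487, -0.143, 0.2804]
tcp_rot: [3.142, 0.0, 0.013]
ft_force: [-1.5, 0.5, -7.3]
finger_gap: 0.0201
grip_force: 30.0
```

It is still bearing about 7 N, so the near end is a hair off the floor. I ease it down before sliding on.

To row units: 0.0003 m is 0.006, 0.0002 m is 0.004, 0.001 rad is 0.0003.

Request:
drive_effector(plan=[[[0,0,0.006],[0,0.0003,0]],[[0,0,0.004],[0,0.0003,0]],[[0,0,0],[0,0,0]],[[0,0,0],[0,0,0]],[[0,0,0],[0,0,0]]])

```text
clock: 21.45
tcp_pos: [0.5488, -0.1431, 0.2804]
tcp_rot: [3.141, -0.004, 0.013]
ft_force: [0.0, 0.2, -3.8]
finger_gap: 0.0201
grip_force: 30.0
```

To row units: 0.003 m is 0.06, 0.002 m is 0.04, -0.001 rad is -0.0003.

Request:
drive_effector(plan=[[[0,0,0.006],[0,-0.0003,0]],[[0.02,0,0],[0,0,0]],[[0.04,0,0],[0,0,0]],[[0.06,0,0],[0,0,0]],[[0.06,0,0],[0,0,0]],[[0.06,0,0],[0,0,0]],[[0.06,0,0],[0,0,0]],[[0.06,0,0],[0,0,0]],[[0.06,0,0],[0,0,0]],[[0.06,0,0],[0,0,0]]])

```text
clock: 22.45
tcp_pos: [0.5707, -0.1428, 0.2803]
tcp_rot: [3.141, 0.004, 0.013]
ft_force: [-7.5, 0.3, 6.7]
finger_gap: 0.0195
grip_force: 30.0
```

To row units: 0.003 m is 0.06, 0.002 m is 0.04.

Request:
drive_effector(plan=[[[0.06,0,0],[0,0,0]],[[0.06,0,0],[0,0,0]],[[0.06,0,0],[0,0,0]],[[0.06,0,0],[0,0,0]],[[0.06,0,0],[0,0,0]],[[0.04,0,0],[0,0,0]],[[0.02,0,0],[0,0,0]]])

```text
clock: 23.15
tcp_pos: [0.5888, -0.1427, 0.2804]
tcp_rot: [3.141, 0.004, 0.013]
ft_force: [-8.2, 0.2, 6.2]
finger_gap: 0.0198
grip_force: 30.0
```

To row units: 0.001 m is 0.02.

Request:
drive_effector(plan=[[[0.02,0,0],[0,0,0]],[[0.02,0,0],[0,0,0]],[[0.02,0,0],[0,0,0]]])

```text
clock: 23.45
tcp_pos: [0.5916, -0.1426, 0.2803]
tcp_rot: [3.141, 0.004, 0.013]
ft_force: [-8.6, -1.0, 5.6]
finger_gap: 0.0199
grip_force: 30.0
```

To row units: 0.001 m is 0.02.

Request:
drive_effector(plan=[[[0.02,0,0],[0,0,0]],[[0.02,0,0],[0,0,0]]])

```text
clock: 23.65
tcp_pos: [0.5936, -0.1426, 0.2803]
tcp_rot: [3.141, 0.004, 0.013]
ft_force: [-7.6, -0.2, 5.6]
finger_gap: 0.0201
grip_force: 30.0
```

To row units: 0.001 m is 0.02.

Request:
drive_effector(plan=[[[0.02,0,0],[0,0,0]],[[0.02,0,0],[0,0,0]]])

```text
clock: 23.85
tcp_pos: [0.5956, -0.1426, 0.2804]
tcp_rot: [3.141, 0.004, 0.013]
ft_force: [-10.4, 0.0, 6.9]
finger_gap: 0.0196
grip_force: 30.0
```

To row units: 0.0005 m is 0.01.

Request:
drive_effector(plan=[[[0.01,0,0],[0,0,0]],[[0.01,0,0],[0,0,0]]])

```text
clock: 24.05
tcp_pos: [0.596, -0.1426, 0.2804]
tcp_rot: [3.141, 0.006, 0.013]
ft_force: [-11.9, 0.7, 8.4]
finger_gap: 0.0197
grip_force: 30.0
```

To row units: 0.0005 m is 0.01.

Request:
drive_effector(plan=[[[0.01,0,0],[0,0,0]],[[0.01,0,0],[0,0,0]],[[0,0,0],[0,0,0]]])

```text
clock: 24.35
tcp_pos: [0.5964, -0.1426, 0.2803]
tcp_rot: [3.141, 0.008, 0.013]
ft_force: [-11.6, -0.7, 8.0]
finger_gap: 0.0196
grip_force: 30.0
```

To row units: 0.0005 m is 0.01.

Request:
drive_effector(plan=[[[0.01,0,0],[0,0,0]],[[0.01,0,0],[0,0,0]],[[0,0,0],[0,0,0]]])

```text
clock: 24.65
tcp_pos: [0.5968, -0.1426, 0.2803]
tcp_rot: [3.141, 0.01, 0.014]
ft_force: [-12.8, -0.3, 9.4]
finger_gap: 0.0203
grip_force: 30.0
```

The grasp point (x_tcp − 0.18·pitch) has stopped at x=0.595, exactly the predicted home position, while force keeps rising: contact. I relax the push, release, retreat and check.

To row units: -0.0008 m is -0.016, -0.0002 m is -0.004.

Request:
drive_effector(plan=[[[-0.016,0,0],[0,0,0]],[[-0.016,0,-0.004],[0,0,0]],[[0,0,0],[0,0,0]]])

```text
clock: 24.95
tcp_pos: [0.5962, -0.1426, 0.2803]
tcp_rot: [3.141, 0.007, 0.013]
ft_force: [-9.3, -0.4, 6.2]
finger_gap: 0.02
grip_force: 30.0
```

Request:
drive_effector(plan=[[[0,0,0],[0,0,0]],[[0,0,0],[0,0,0]],[[0,0,0],[0,0,0]],[[0,0,0],[0,0,0]],[[0,0,0],[0,0,0]]], aperture=0.06)

```text
clock: 25.45
tcp_pos: [0.5992, -0.1424, 0.2799]
tcp_rot: [3.141, -0.002, 0.013]
ft_force: [0.7, 0.8, 1.3]
finger_gap: 0.0564
grip_force: 0.0
```

To row units: -0.04 m is -0.8, -0.03 m is -0.6.

Request:
drive_effector(plan=[[[0,0,-0.4],[0,0,0]],[[0,0,-0.6],[0,0,0]],[[0,0,-0.6],[0,0,0]],[[0,0,-0.6],[0,0,0]],[[-0.8,0,-0.6],[0,0,0]],[[-0.8,0,0],[0,0,0]],[[0,0,0],[0,0,0]]])

```text
clock: 26.15
tcp_pos: [0.5148, -0.1427, 0.4209]
tcp_rot: [3.141, 0.001, 0.012]
ft_force: [0.8, 0.3, 0.6]
finger_gap: 0.0599
grip_force: 0.0
```

Run:
```python
from h import *
k=cam('wrist'); im=grab_frame('wrist'); cv2.imwrite('pics/w4.png',im); t=grab_frame('top'); cv2.imwrite('pics/top1.png',t); print(im.shape)
for P in ((.5951,-.143,.11),(.7602,-.144,.042)): print(proj(k,np.array(P)))
a=cv2.imread('pics/top0.png')
for n,(x0,y0,x1,y1) in dict(pot=(150,225,200,275),sand=(450,285,500,330),bottle=(458,210,503,250)).items(): print(n,cv2.absdiff(a,t)[y0:y1,x0:x1].mean())
```

```text
(480, 640, 3)
(np.float64(318.67619881648073), np.float64(138.90970733167333))
(np.float64(321.8174134834844), np.float64(-55.94061353529182))
pot 1.5304
sand 19.57437037037037
bottle 98.89351851851852
```

View pics/w4.png

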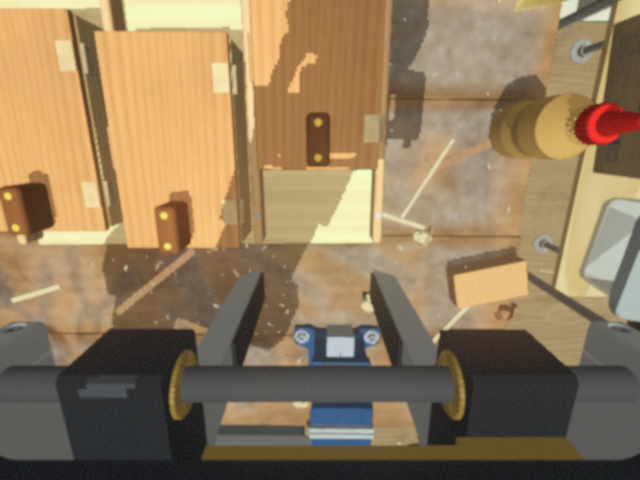

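Wrist view: the right block's screws are at (318,122) and (318,157), mid (318,139.5), against (318.7,138.9) predicted for home. The bottle stands at (545,128) and the sanding block at (488,280). I back off so the top camera can see the far end.

To row units: -0.04 m is -0.8, -0.02 m is -0.4.

Request:
drive_effector(plan=[[[-0.8,0,-0.2],[0,0,0]],[[-0.8,0,-0.2],[0,0,0]],[[-0.8,0,-0.2],[0,0,0]],[[-0.8,0,0],[0,0,0]],[[-0.8,0,0],[0,0,0]],[[-0.4,0,0],[0,0,0]],[[0,0,0],[0,0,0]]])

```text
clock: 26.95
tcp_pos: [0.2979, -0.1463, 0.4497]
tcp_rot: [3.141, -0.001, 0.011]
ft_force: [0.8, 0.1, -0.5]
finger_gap: 0.0601
grip_force: 0.0
```

Run:
```python
from h import *
t=grab_frame('top'); cv2.imwrite('pics/top2c.png',cv2.resize(t[160:310,235:435],None,fx=4,fy=4,interpolation=cv2.INTER_CUBIC))
a=cv2.imread('pics/top0.png')
for n,(x0,y0,x1,y1) in dict(pot=(150,225,200,275),sand=(455,290,500,325),bottle=(458,210,503,250),Lbox=(247,190,298,290),Mbox=(303,190,354,290)).items(): print(n,cv2.absdiff(a,t)[y0:y1,x0:x1].mean())
```

```text
pot 2.3184
sand 2.432169312169312
bottle 3.3227777777777776
Lbox 2.803529411764706
Mbox 3.3283006535947712
```

View pics/top2c.png

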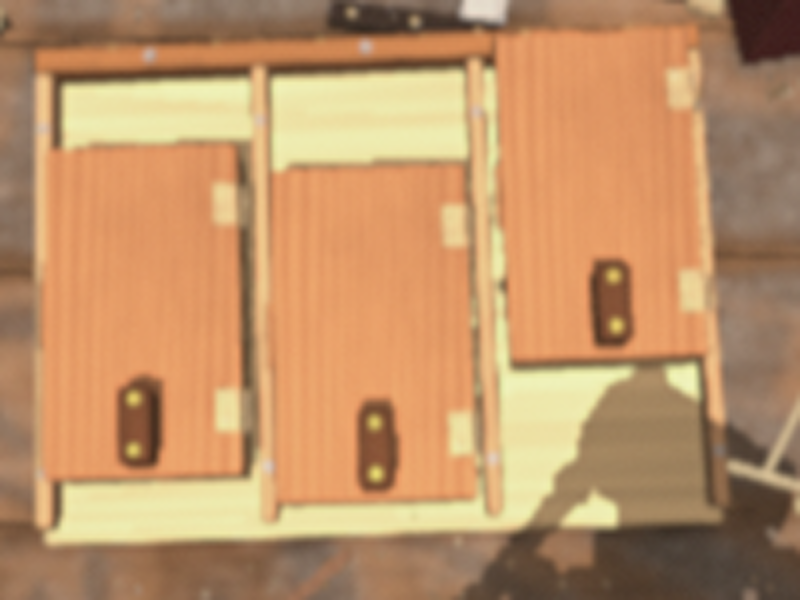

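The top view shows the left and middle boxes unchanged, and pot, sanding block and bottle in place. The right box's lid now covers the stop, with block screws at crop (613,275)/(617,325) and the near lid edge at about y=360. I check the distance moved numerically.

Run:
```python
from h import *
k=cam('top')
f=lambda u,z: onplane(k,((u[0]+.5)/4-.5+235,(u[1]+.5)/4-.5+160),z)
print((f((613,275),.11)+f((617,325),.11))/2, (f((704,356),.076)+f((511,362),.076))/2, (f((694,27),.076)+f((497,33),.076))/2)
a=cv2.imread('pics/top0.png'); t=grab_frame('top')
tm=a[255:283,378:400]; 
r=cv2.matchTemplate(cv2.resize(t[200:270,360:420],None,fx=4,fy=4,interpolation=3),cv2.resize(tm,None,fx=4,fy=4,interpolation=3),cv2.TM_CCOEFF_NORMED); _,v,_,l=cv2.minMaxLoc(r)
dx,dy=l[0]/4+360-378,l[1]/4+200-255; print(v,dx,dy, onplane(k,(389+dx,267+dy),.11)-onplane(k,(389,267),.11))
```

```text
[ 0.59519214 -0.14328483  0.11      ] [ 0.56710268 -0.14208236  0.076     ] [ 0.76225565 -0.14313983  0.076     ]
0.9455959796905518 -2.0 -33.0 [0.07304992 0.00130019 0.        ]
```

The block at x=0.5952, the lid's far edge at 0.7623 (stop face 0.760 + 2 mm overhang) and about 73 mm of travel all agree that the box is home. Handing in.

```bash
python3 -c "
from rig import *
print(job_done())"
```

```text
the job is handed in; nothing more can be done
None
```

I tipped all three boxes from left to right. The right one was heavy, and I slid it home against the back stop. The two light boxes and the loose items look unmoved in the final top view. I handed the job in at about 27 s; no verdict came back. When I set the heavy box down, its near end was still a fraction of a millimetre off the floor for the first 27 mm or so of the slide, until I eased it down.

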